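Move a cemented half sole with the lifter

ROBOT

A 6-joint arm with a two-finger parallel gripper is mounted at the origin on a cart in front of the work surface, level with it; the furniture and walls round the work are solid. World frame = base frame: x ahead of the robot, y to its left, z up, the work surface at z = 0. Lengths are in mm, angles in rad, forces in N, time in s.
With the tool pointing down it reaches from about 250 to 800 mm from the base axis. Payload 3.9 kg.
Tool frame: the origin (TCP) lies at the very end of the fingers, on their centre line; the grasp point (between the pads) lies 19 mm behind it; z points along the fingers, y is the line along which they close (so a half turn about z gives the same grasp; the last joint's range is limited). The gripper opens to 85 mm and grips with 20 to 120 N. Pads are 22 mm wide; open, the fingers measure 114 mm over their backs; the gripper's body (76 mm by 85 mm) begins 54 mm behind the grasp point. The pads swing forward as they close: fully open they stand 13 mm farther back than shut.
Start: joints at [0, 0.26, -0.138, 1.173, 0, 1.571], TCP at [524.991, -0, 231.304] pointing down, gripper open.
Joint ranges: [-2.78, 2.78], [-0.83, 1.72], [-1.28, 1.37], [-1.9, 2.12], [-1.57, 1.48], [-3.14, 3.14]. Speed limits (rad/s): [2.57, 2.57, 3.14, 3.14, 3.14, 3.14].

INTERFACE

Orientations are given as a rotation vector (axis times angle).
In Python, from bench import manip, vision, ticket gives the robot as it stands.
- The arm moves only by the shell command python3 -m jog 'ROWS' [FORCE]. ROWS is JSON, one flat list of numbers, 7 for each row, row after row: the turn, a rotation vector about the tool's x, y, z in rad, then the shift along the tool's x, y, z in mm, then the finger opening in mm, from 0 to 85.4. In form: [rx, ry, rz, dx, dy, dz, claw, rx, ry, rz, dx, dy, dz, claw, ...]. A call has exactly 8 rows; each row shifts and turns the commanded pose from where the row before left it, along the tool's axes as they then stand; what a row does not reach is not made up. A row lasts 1/10 s, in which the tool goes at most 50 mm and 8.59 degrees, less where a joint would pass 70% of its speed; a pose out of reach is approached as far as the arm can. A call with a gripper value outside its range is refused whole. The fingers move at their own pace and stop on an object; FORCE is the grip in N (left out, the last holds). Time passes only in rows, so rows that do not move let the fingers close, or fill a call up. It gives the time, the measured TCP pose, the force, the opening and the grip force at its end, in the units of the state.
- manip.state(): the state, without advancing time (a new reading comes with each control period).
- vision.camera(name): name is "scene" or "side" or "wrist"; returns the picture (420x560x3 uint8, red, green, blue); there is no depth.
- vision.get_calibration(name): a dict with "fx", "fy", "cx", "cy" (pixels), "distortion" ([k1, k2, p1, p2, k3] as OpenCV has them; the pictures are not rectified), "R" (3x3) and "t" (3): a world point X has camera coordinates R X + t; the wrist camera has in their place "mount" (4x4, takes a point from camera to tool coordinates, whose origin is the TCP and whose axes are the flange's). Camera axes: x right, y down, z forward; pixel columns grow to the right and rows downward; lengths in mm; the calibration is good to about 2 mm. A picture is of the moment at which its call begins: read the wrist's pose just before it. get_calibration takes no time and is no camera call.
- ticket.job_done(): hands the job in; it is judged then, once.
The state is a dict: "t": time; "joint_pos": joint angles; "joint_vel": joint speeds; "effort": joint torques, N m; "tool_pos": TCP position; "eef_rot": TCP orientation; "force": force on the tool from outside, world axes, zero at the start; "torque": the same for the moment, N m; "opening": finger opening in mm; "grip_force": force on a finger pad.
Only numpy, scipy, OpenCV 4.12 (cv2) and the standard library are available. Lean on these libraries where they do the work, as an engineer would, in place of code of your own. Each camera call takes 0.05 s, during which the arm holds its last target. There are 200 camera calls.

TASK

The top of the half sole (the longer of the two flat D-shaped pieces lying on stands) is freshly cemented, so do not touch it with the gripper or arm: take the steel lifter by its wooden handle, slide the blade under the half sole between the stand's rails, lift it and set it down centred and square on the empty stand. Then draw the lifter out and leave it lying flat on the worktop, clear of the sole. Leave the shorter heel piece where it is.

Things in the scene. Friction and masses are not known exactly. Their poses are not given: they have to be found in the camera images.
- lifter: Sole lifter, 0.2 kg, flat on the worktop: steel strip 38 wide, 3 thick (mm), from x=-50 to its round tip at x=160, under a dark wood bar handle on two posts (front one x=27; blade free ahead of 35). Handle flat-sided, 80 long (x), 20 wide (y), 28 high, middle at z=55, top 69. Origin: underside of strip, below the handle's middle; x towards the tip, z up.
- half_sole: Half sole, 0.08 kg, loose: flat tan D-shaped plate 110 long (x), 96 wide (y), 6 mm thick, round end at +x. Origin: its middle, on the underside; z up. Starts on a stand like the empty one, centred within 3 mm and square within 2 degrees, underside 32 mm above the worktop, straight end towards the robot: that stand's rails run along the sole's x.
- empty_stand: The empty one of three equal fixed wooden stands. Base 120 x 92 x 5 mm, two rails 110 long along x, tops at z=32, from 29 to 40 mm either side of the middle: a channel 58 mm wide with its floor at z=5, open at both ends; the blade fits with 10 mm each side. Origin: middle of the base's underside, on the worktop; x along the rails, away from the robot.
- heel_piece: Heel piece, loose, to be left alone: flat tan D-shaped plate 66 mm long (x), 80 wide, 10 thick, lying on the third stand. Origin: its middle, on the underside, 32 mm above the worktop.
Not all that is in view belongs to the job. What is shaped like the half_sole but green is not meant.

How it is judged:
By the outcome, as a careful person would: the job done as asked, in the order asked, and still so for the second after the job is handed in, with the robot touching nothing.
It also fails if it takes over 56 s, if anything falls off the work surface, if the arm or the gripper's body presses on something with over 40 N, if the wrist force passes 120 N, or if a joint passes its speed limit or range.

## Working session

There is one attempt and no reset: what is moved stays moved. The work goes in short steps, Python scripts to look and compute and a shell command to move; the robot and the scene stay as the last step left them, time stands still between calls to the robot, and variables do not carry over. Pictures are saved under pics/ and viewed, at most 10 in all, crops included, and the job is handed in when it is done.

```bash
mkdir -p pics; ls; cat > h.py <<'E'
import numpy as np, cv2
from bench import manip, vision, ticket
from scipy.spatial.transform import Rotation as Rn
def snap(name,fn):
    s=manip.state(); im=vision.camera(name); cv2.imwrite('pics/'+fn,im[:,:,::-1]); c=vision.get_calibration(name)
    if 'mount' in c:
        T=np.eye(4);T[:3,:3]=Rn.from_rotvec(s['eef_rot']).as_matrix();T[:3,3]=s['tool_pos']
        W=T@np.array(c['mount']); R=W[:3,:3].T; t=-R@W[:3,3]
    else: R=np.array(c['R']);t=np.array(c['t'])
    np.savez('pics/'+fn+'.npz',im=im,K=np.array([[c['fx'],0,c['cx']],[0,c['fy'],c['cy']],[0,0,1]]),d=np.array(c['distortion'],float),R=R,t=t)
def load(fn): return np.load('pics/'+fn+'.npz')
def ray(v,uv):
    p=cv2.undistortPoints(np.array(uv,float).reshape(-1,1,2),v['K'],v['d'])[:,0]
    D=np.c_[p,np.ones(len(p))]@v['R']; return -v['R'].T@v['t'],D/np.linalg.norm(D,axis=1)[:,None]
def plane(v,uv,z):
    o,D=ray(v,uv); return o+D*((z-o[2])/D[:,2])[:,None]
def tri(views,uvs):
    A=0;b=0
    L=[]
    for v,uv in zip(views,uvs):
        o,D=ray(v,uv);P=np.eye(3)-np.outer(D[0],D[0]);A=A+P;b=b+P@o;L.append((o,P))
    X=np.linalg.solve(A,b);return X,[float(np.linalg.norm(P@(X-o))) for o,P in L]
def proj(v,X): return cv2.projectPoints(np.array(X,float).reshape(-1,1,3),cv2.Rodrigues(v['R'])[0],v['t'],v['K'],v['d'])[0][:,0]
E
python3 - <<'E'
from h import *
for n in ['scene','side','wrist']: snap(n,n+'0.png')
a=[cv2.imread(f'pics/{n}0.png') for n in ['scene','side']]
for n in ['scene','side','wrist']:
    v=load(n+'0.png'); print(n,(-v['R'].T@v['t']).round(),v['K'][0,0].round(),v['d'])
print(manip.state())
E
```

```text
pics
scene [ -34. -533.  920.] 479.0 [0.03473308 0.         0.         0.         0.        ]
side [  44. -691.  519.] 401.0 [0.03956232 0.         0.         0.         0.        ]
wrist [524.  76. 373.] 293.0 [-0.03872077  0.          0.          0.          0.        ]
{'t': 0.15, 'joint_pos': array([-2.96581390e-05,  2.60551411e-01, -1.39080649e-01,  1.17268967e+00,
        2.21657550e-05,  1.57077749e+00]), 'joint_vel': array([-0.00039395, -0.00309999,  0.0029222 , -0.00020898,  0.00059683,
       -0.0006174 ]), 'effort': array([-3.64596281e-05, -4.06005156e+01,  2.54166770e+01,  1.26235068e-02,
       -2.58195018e-05, -1.05726747e-05]), 'tool_pos': array([ 5.24477165e+02, -8.45310877e-03,  2.30643528e+02]), 'eef_rot': array([-2.22067938e+00, -2.22065532e+00,  1.66905724e-03]), 'force': array([0.98433093, 0.37195042, 0.54460176]), 'torque': array([ 0.0178495 , -0.08424807, -0.04526521]), 'grip_force': 0.0, 'opening': 85.2081594150978}
```

View pics/scene0.png

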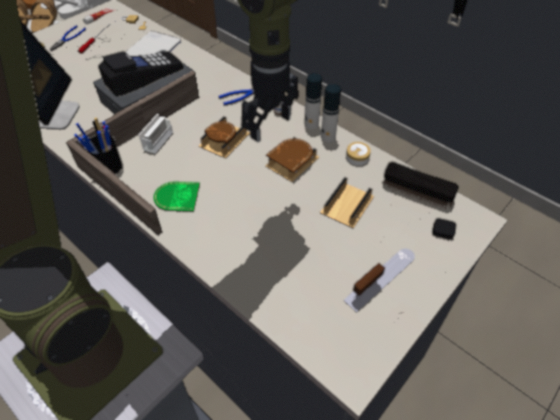

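View pics/side0.png

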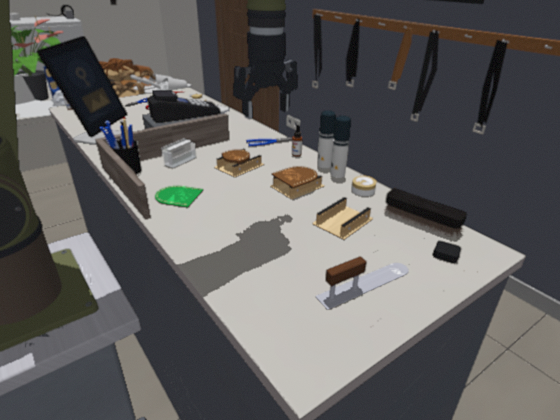

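View pics/wrist0.png

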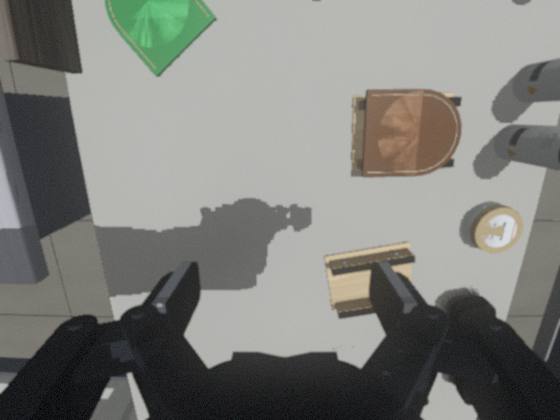

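Scene picture: candidates are the half sole at (292,155), the shorter heel piece at (222,135), and the green D at (177,196), which isn't meant. The empty stand is at (347,203) and the lifter's handle at (370,278). The wrist picture shows the half sole at (410,132), straight end to the left, and the empty stand at (370,278).

```bash
python3 - <<'E'
from h import *
w,s,d=[load(n+'0.png') for n in ['wrist','scene','side']]
np.set_printoptions(precision=1,suppress=True)
print('sole c1,c2,tip',plane(w,[(366,90),(363,175),(461,128)],38))
print('stand corners',plane(w,[(326,254),(409,244),(332,307)],5))
for n,a,b in [('tip',(412,253),(408,267)),('tail',(348,301),(321,302)),('handle front top',(383,265),(366,262)),('handle rear top',(355,288),(327,273))]:
    print(n,*tri([s,d],[[a],[b]]), plane(s,[a],3),plane(d,[b],3))
print(tri([s,d,w],[[(292,155)],[(297,178)],[(412,131)]]))
im=w['im'][60:200,320:500]; cv2.imwrite('pics/c.png',cv2.resize(im,None,fx=3,fy=3)[:,:,::-1])
E
```

```text
sole c1,c2,tip [[611.4 105.4  38. ]
 [615.2  13.   38. ]
 [721.9  66.9  38. ]]
stand corners [[ 581.7 -104.     5. ]
 [ 695.7  -89.1    5. ]
 [ 594.5 -190.5    5. ]]
tip [ 630.7 -342.1    3. ] [0.8528806131626454, 0.8528806131628062] [[ 629.8 -341.6    3. ]] [[ 631.6 -342.4    3. ]]
tail [ 440.4 -301.   -16.7] [2.1457870852066545, 2.1457870852066656] [[ 432.6 -306.6    3. ]] [[ 423.6 -315.     3. ]]
handle front top [ 524.8 -322.2   52.4] [1.2439054877063818, 1.2439054877063076] [[ 558.  -310.7    3. ]] [[ 574.1 -282.7    3. ]]
handle rear top [ 432.7 -314.8   66. ] [0.7216634698285396, 0.7216634698283602] [[ 468. -299.    3.]] [[ 485.9 -262.2    3. ]]
(array([671.1,  62.8,  22.3]), [1.1404752982458322, 2.4691535514069662, 1.9016239204130791])
```

View pics/c.png

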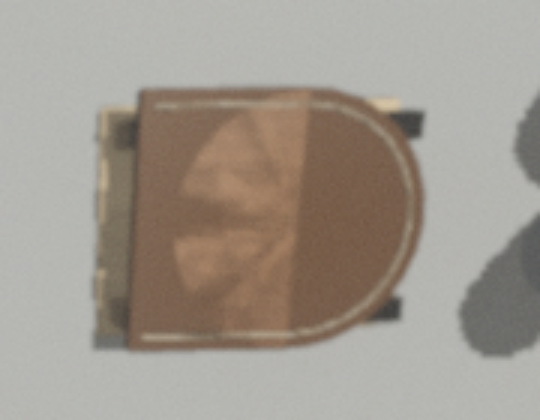

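The crop confirms the choice: a tan D, straight end to the left, about 110 x 93, with its top at wrist pixel (410,132). Next I look from above the stands, then above the lifter, turning the gripper towards it.

```bash
python3 -m jog '[0,0,0,-24,34,0,85, 0,0,0,-24,34,0,85, 0,0,0,-24,34,0,85, 0,0,0,-24,34,0,85, 0,0,0,0,0,0,85, 0,0,0,0,0,0,85, 0,0,0,0,0,0,85, 0,0,0,0,0,0,85]'
python3 -c "from h import *; snap('wrist','w1.png')"
python3 -m jog '[0,0,0,-37,-17,0,85, 0,0,0,-37,-17,0,85, 0,0,0,-37,-17,0,85, 0,0,0,-37,-17,0,85, 0,0,0,-37,-17,0,85, 0,0,0,-36,-15,0,85, 0,0,0,0,0,0,85, 0,0,0,0,0,0,85]'
python3 -c "from h import *; snap('wrist','w2.png')"
python3 -m jog '[0,0,-0.147,0,0,0,85, 0,0,-0.147,0,0,0,85, 0,0,-0.147,0,0,0,85, 0,0,-0.147,0,0,0,85, 0,0,-0.147,0,0,0,85, 0,0,-0.147,0,0,0,85, 0,0,-0.147,0,0,0,85, 0,0,-0.147,0,0,0,85]' > /dev/null
python3 -m jog '[0,0,-0.12,0,0,0,85, 0,0,-0.118,0,0,0,85, 0,0,0,0,0,0,85, 0,0,0,0,0,0,85, 0,0,0,0,0,0,85, 0,0,0,0,0,0,85, 0,0,0,0,0,0,85, 0,0,0,0,0,0,85]'
python3 - <<'E'
from h import *
snap('wrist','w3.png'); print(manip.state()['joint_pos'].round(2))
a=[load(f'w{i}.png')['im'] for i in (1,2,3)]
g=np.zeros((600,800,3),np.uint8)
for i,m in enumerate(a): g[300*(i//2):300*(i//2)+300,400*(i%2):400*(i%2)+400]=cv2.resize(m,(400,300),interpolation=cv2.INTER_AREA)
cv2.imwrite('pics/g.png',g[:,:,::-1])
E
```

```text
t: 0.95
tool_pos: [660.0, -95.2, 231.8]
eef_rot: [-2.22, -2.222, 0.0]
force: [1.0, -0.5, 0.1]
opening: 85.0
grip_force: 0.0
t: 1.8
tool_pos: [560.3, -317.1, 231.9]
eef_rot: [2.223, 2.22, 0.001]
force: [-0.1, 0.9, 0.1]
opening: 84.5
grip_force: 0.0
t: 3.45
tool_pos: [560.9, -317.0, 231.3]
eef_rot: [-0.247, -3.132, -0.0]
force: [-0.1, 0.2, 0.1]
opening: 84.8
grip_force: 0.0
[-0.51  0.47  0.18  1.28  0.   -0.36]
```

View pics/g.png

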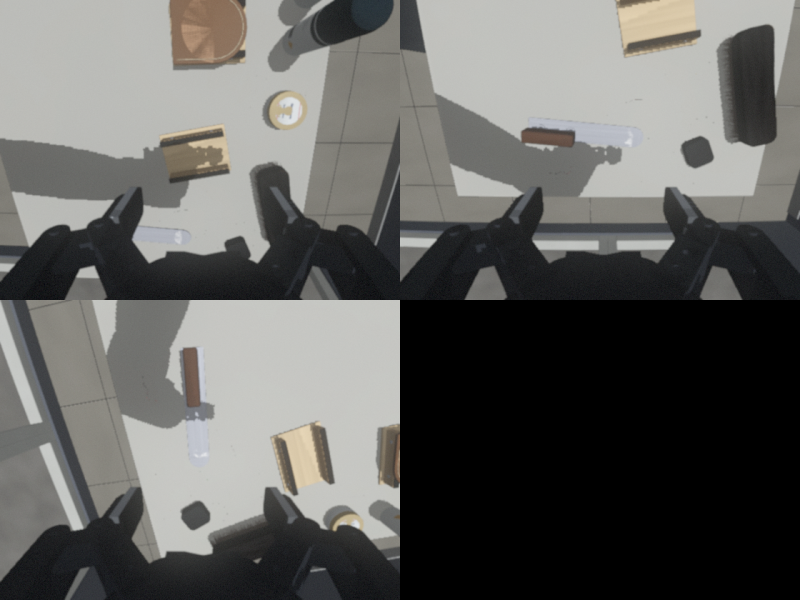

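The montage shows three wrist views (full-size pixels are 1.4 x these). w1 has the sole at (210,32) and the empty stand at (195,152); w2 has the handle at (548,138) and the strip tip at (640,136); w3 has the handle at (191,377) and the tip at (199,462).

```bash
cat > m.py <<'E'
from h import *
np.set_printoptions(precision=1,suppress=True)
def comp(v,lo,hi,near):
    hsv=cv2.cvtColor(v['im'],cv2.COLOR_RGB2HSV); m=cv2.inRange(hsv,np.array(lo),np.array(hi))
    m=cv2.morphologyEx(m,cv2.MORPH_CLOSE,np.ones((3,3)))
    n,l,s,c=cv2.connectedComponentsWithStats(m)
    k=[i for i in range(1,n) if s[i,4]>150]; i=min(k,key=lambda i:np.hypot(*(c[i]-near)))
    cn=max(cv2.findContours((l==i).astype(np.uint8),0,1)[0],key=cv2.contourArea); return cn,s[i]
E
python3 - <<'E'
from m import *
w1,w2,w3=[load(f'w{i}.png') for i in (1,2,3)]
for v,px in [(w1,(290,45)),(w1,(273,212)),(w2,(208,193)),(w3,(268,108)),(w3,(268,200)),(w2,(330,187)),(w1,(273,180))]: print(px,cv2.cvtColor(v['im'][px[1]:px[1]+1,px[0]:px[0]+1],cv2.COLOR_RGB2HSV))
for v,near in [(w2,(208,193)),(w3,(268,108))]:
    cn,s=comp(v,(0,70,20),(18,255,140),near); q=cv2.boxPoints(cv2.minAreaRect(cn)); print('handle',s,q.round(1).tolist()); print(plane(v,q,69))
for v,near in [(w1,(273,212)),(w3,(422,220)),(w2,(354,35))]:
    cn,s=comp(v,(8,60,90),(30,255,255),near); q=cv2.approxPolyDP(cn,4,True)[:,0]; print('stand',s,q.tolist())
cn,s=comp(w1,(0,70,30),(16,255,190),(290,45)); print('sole',s, cv2.approxPolyDP(cn,3,True)[:,0].tolist())
w0=load('wrist0.png');cn,s=comp(w0,(0,70,30),(16,255,190),(410,130)); print('sole0',s, cv2.approxPolyDP(cn,3,True)[:,0].tolist())
a=cv2.resize(w1['im'][0:265,215:365],None,fx=2.26,fy=2.26,interpolation=3)
b=cv2.resize(w3['im'][55:240,230:345],None,fx=3.2,fy=3.2,interpolation=3)
g=np.zeros((600,720,3),np.uint8);g[:a.shape[0],:a.shape[1]]=a;g[:b.shape[0],345:345+b.shape[1]]=b;cv2.imwrite('pics/d.png',g[:,:,::-1])
E
```

```text
(290, 45) [[[ 13  83 151]]]
(273, 212) [[[ 18  65 121]]]
(208, 193) [[[ 10  82 106]]]
(268, 108) [[[ 12  74 113]]]
(268, 200) [[[110  15 204]]]
(330, 187) [[[113  15 199]]]
(273, 180) [[[ 18  44 185]]]
handle [ 171  184   70   21 1010] [[169.6999969482422, 197.89999389648438], [171.1999969482422, 182.89999389648438], [241.0, 189.6999969482422], [239.5, 204.6999969482422]]
[[ 435.8 -323.4   69. ]
 [ 439.3 -306.8   69. ]
 [ 513.8 -314.5   69. ]
 [ 511.5 -331.3   69. ]]
handle [ 258   68   21   80 1226] [[256.8999938964844, 68.9000015258789], [273.1000061035156, 67.69999694824219], [279.20001220703125, 146.8000030517578], [263.0, 148.0]]
[[ 436.5 -324.    69. ]
 [ 437.9 -308.5   69. ]
 [ 512.5 -314.8   69. ]
 [ 511.1 -331.4   69. ]]
stand [ 228  195   93   53 3162] [[320, 233], [316, 226], [310, 228], [310, 207], [264, 202], [290, 195], [228, 208], [240, 247]]
stand [436 183  23  68 699] [[446, 183], [436, 189], [446, 240], [454, 250], [458, 243]]
stand [340  56  59  17 361] [[398, 61], [392, 56], [340, 71]]
sole [ 238    0  107   90 8296] [[239, 0], [244, 89], [308, 87], [334, 70], [344, 36], [340, 11], [332, 0]]
sole0 [ 363   90   97   86 7271] [[454, 104], [432, 91], [368, 91], [363, 175], [413, 175], [443, 165], [459, 135]]
```

View pics/d.png

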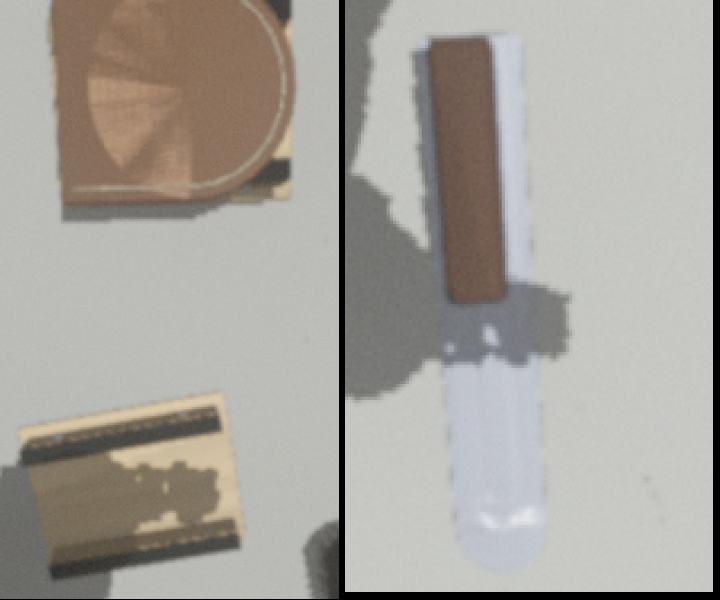

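The crops show the stand's base corners at (20,430), (220,393) and (243,545) in the left crop, and the handle and strip tip (503,570) clearly in the right crop.

```bash
python3 - <<'E'
from m import *
w0=load('wrist0.png');w1,w2,w3=[load(f'w{i}.png') for i in (1,2,3)]
A=lambda x,y:(215+x/2.26,y/2.26); B=lambda x,y:(230+(x-345)/3.2,55+y/3.2)
print('sole c2 tri',tri([w0,w1],[[(363,175.5)],[(243.5,89)]]))
print('sole w0',plane(w0,[(366,90.5),(363,175.5),(461,128)],38),'w1',plane(w1,[A(53,0),A(62,204),A(295,85)],38))
print('sole bottom side edges w1',plane(w1,[A(62,204),A(190,200)],38), 'w0',plane(w0,[(363,175.5),(413,175.5),(368,90),(430,90)],38))
print('base(sole) corner w1 br',plane(w1,[A(291,198)],5), 'rail ends lower, upper',plane(w1,[A(291,158)],32),plane(w0,[(320+422/3,60+110/3),(320+400/3,60+297/3)],32),'base left edge w0',plane(w0,[(320+99/3,60+108/3),(320+93/3,60+347/3)],5))
s=plane(w1,[A(20,430),A(220,393),A(243,548)],5); print('stand base',s,'lens',np.linalg.norm(s[1]-s[0]),np.linalg.norm(s[2]-s[1]),'ctr',(s[0]+s[2])/2,'yaw',np.degrees(np.arctan2(*(s[1]-s[0])[[1,0]])))
r=plane(w1,[A(20,452),A(220,415),A(53,577),A(240,546)],32); print('rail pts z32',r)
t=plane(w3,[B(503,570)],3);e=plane(w3,[B(522,35),B(545,510),B(457,510),B(415,50)],3)
print('tip',t,'edges',e, 'yaw tip',np.degrees(np.arctan2(t[0,1]+319.4,t[0,0]-474.6)),'tail edge dir',np.degrees(np.arctan2(*(e[1]-e[0])[[1,0]])))
print('handle front-end corner tri',tri([w2,w3],[[(241,189.7)],[(279.2,146.8)]]),tri([w2,w3],[[(239.5,204.7)],[(263,148)]]),tri([w2,w3],[[(205.3,193.8)],[(268,107.8)]]))
c=w3; print('tool',Rn.from_rotvec([-.247,-3.132,0]).as_matrix())
E
```

```text
sole c2 tri (array([615.7,  11.6,  35.4]), [0.4268722688956928, 0.42687226889588326])
sole w0 [[611.5 104.9  38. ]
 [615.2  12.4  38. ]
 [721.9  66.9  38. ]] w1 [[613.6  95.3  38. ]
 [614.6   9.7  38. ]
 [722.7  61.2  38. ]]
sole bottom side edges w1 [[614.6   9.7  38. ]
 [675.5  11.5  38. ]] w0 [[615.2  12.4  38. ]
 [673.9  12.7  38. ]
 [613.6 105.4  38. ]
 [681.  106.3  38. ]]
base(sole) corner w1 br [[729.7  15.7   5. ]] rail ends lower, upper [[723.6  31.1  32. ]] [[719.4 100.5  32. ]
 [722.2  31.4  32. ]] base left edge w0 [[605.1 101.5   5. ]
 [608.8   5.9   5. ]]
stand base [[ 581.3 -108.9    5. ]
 [ 695.5  -87.3    5. ]
 [ 712.3 -182.3    5. ]] lens 116.21377494016284 96.45507898124424 ctr [ 646.8 -145.6    5. ] yaw 10.699975176535299
rail pts z32 [[ 586.3 -114.5   32. ]
 [ 693.2  -94.1   32. ]
 [ 600.7 -188.6   32. ]
 [ 706.8 -169.1   32. ]]
tip [[ 632.5 -335.3    3. ]] edges [[ 428.  -295.     3. ]
 [ 608.7 -313.6    3. ]
 [ 603.  -349.9    3. ]
 [ 426.8 -334.2    3. ]] yaw tip -5.740988039497623 tail edge dir -5.898426395848811
handle front-end corner tri (array([ 513.1, -315.1,   65.3]), [0.3111678126743576, 0.31116781267438265]) (array([ 511.2, -331.5,   68. ]), [0.04845334246798153, 0.048453342467879496]) (array([ 473.2, -320.1,   63.4]), [0.3409046857739487, 0.3409046857737265])
tool [[-1.   0.2  0. ]
 [ 0.2  1.  -0. ]
 [-0.   0.  -1. ]]
```

Lifter origin is about (474,-319.5), yaw -5.6 deg, with the handle top triangulated at 64-68 mm (text: 69). The sole is centred about (668,58), yaw about 1.7 deg, and the empty stand about (647,-141.5), yaw about 10.6 deg. Next I grasp the handle.

```bash
python3 -m jog '[0,0,-0.059,0,0,0,60, 0,0,0,28.7,-3.7,30,60, 0,0,0,28.7,-3.7,30,60, 0,0,0,28.8,-3.6,30,60, 0,0,0,0,0,25,60, 0,0,0,0,0,25,60, 0,0,0,0,0,25,60, 0,0,0,0,0,15,60]' 60
python3 -m jog '[0,0,0,0,0,10,60, 0,0,0,0,0,5,60, 0,0,0,0,0,0,60, 0,0,0,0,0,0,15, 0,0,0,0,0,0,15, 0,0,0,0,0,0,15, 0,0,0,0,0,0,15, 0,0,0,0,0,0,15]' 60
python3 -m jog '[0,0,0,0,0,0,10, 0,0,0,0,0,0,10, 0,0,0,0,0,0,10, 0,0,0,0,0,0,10, 0,0,0,0,0,0,10, 0,0,0,0,0,0,10, 0,0,0,0,0,0,10, 0,0,0,0,0,0,10]' 100
python3 - <<'E'
from h import *
s=manip.state();print(s['tool_pos'],s['torque'])
snap('side','s1.png');snap('scene','c1.png')
a=load('s1.png')['im'][200:330,270:450];b=load('c1.png')['im'][170:300,300:480]
cv2.imwrite('pics/e.png',np.vstack([cv2.resize(x,None,fx=2.2,fy=2.2) for x in(a,b)])[:,:,::-1])
E
```

```text
t: 4.3
tool_pos: [473.0, -319.1, 49.5]
eef_rot: [-0.155, -3.136, -0.002]
force: [-0.4, 0.1, -0.0]
opening: 60.2
grip_force: 0.0
t: 5.1
tool_pos: [474.8, -319.8, 37.3]
eef_rot: [0.153, 3.136, -0.001]
force: [0.1, 1.1, 5.7]
opening: 18.7
grip_force: 59.8
t: 5.9
tool_pos: [474.9, -319.9, 37.4]
eef_rot: [0.153, 3.136, -0.001]
force: [0.2, 0.3, 6.0]
opening: 18.8
grip_force: 98.7
[ 474.90268562 -319.89315986   37.383667  ] [ 0.13511571  0.14251873 -0.00770584]
```

View pics/e.png

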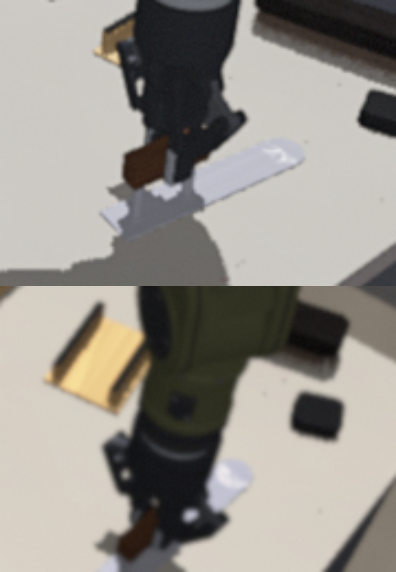

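Held: opening 18.8, grip 99 N, handle square between the pads. Next I lift and move to in front of the sole stand.

```bash
python3 -m jog '[0,0,0,0,0,-10,10, 0,0,0,0,0,-20,10, 0,0,0,0,0,-25,10, 0,0,-0.063,0,0,0,10, 0,0,-0.064,0,0,0,10, 0,0,0,0,20,0,10, 0,0,0,4,30,0,10, 0,0,0,4,36,0,10]'
python3 -m jog '[0,0,0,4,40,0,10, 0,0,0,4,40,0,10, 0,0,0,4,40,0,10, 0,0,0,4,40,0,10, 0,0,0,4,40,0,10, 0,0,0,4,40,0,10, 0,0,0,3,30,0,10, 0,0,0,0,16,0,10]'
python3 -m jog '[0,0,0,0,0,0,10, 0,0,0,0,0,0,10, 0,0,0,0,0,0,10, 0,0,0,0,0,0,10, 0,0,0,0,0,0,10, 0,0,0,0,0,0,10, 0,0,0,0,0,0,10, 0,0,0,0,0,0,10]'
python3 - <<'E'
from h import *
snap('wrist','w4.png');snap('scene','c4.png');snap('side','s4.png')
a=cv2.resize(load('w4.png')['im'],(400,300),interpolation=3);b=cv2.resize(load('c4.png')['im'][90:240,180:380],(400,300),interpolation=3);c=cv2.resize(load('s4.png')['im'][120:270,180:380],(400,300),interpolation=3)
cv2.imwrite('pics/f.png',np.vstack([np.hstack([a,b]),np.hstack([c,c*0])])[:,:,::-1])
E
```

```text
t: 6.8
tool_pos: [463.0, -232.6, 91.0]
eef_rot: [0.042, -3.141, -0.001]
force: [0.5, 0.7, -1.7]
opening: 18.6
grip_force: 97.9
t: 7.6
tool_pos: [425.9, 54.0, 91.1]
eef_rot: [0.049, -3.139, -0.001]
force: [0.0, -0.6, -1.1]
opening: 18.7
grip_force: 98.0
t: 8.4
tool_pos: [428.3, 51.1, 91.3]
eef_rot: [0.045, -3.141, -0.0]
force: [-0.4, 0.4, -2.4]
opening: 18.8
grip_force: 98.1
```

View pics/f.png

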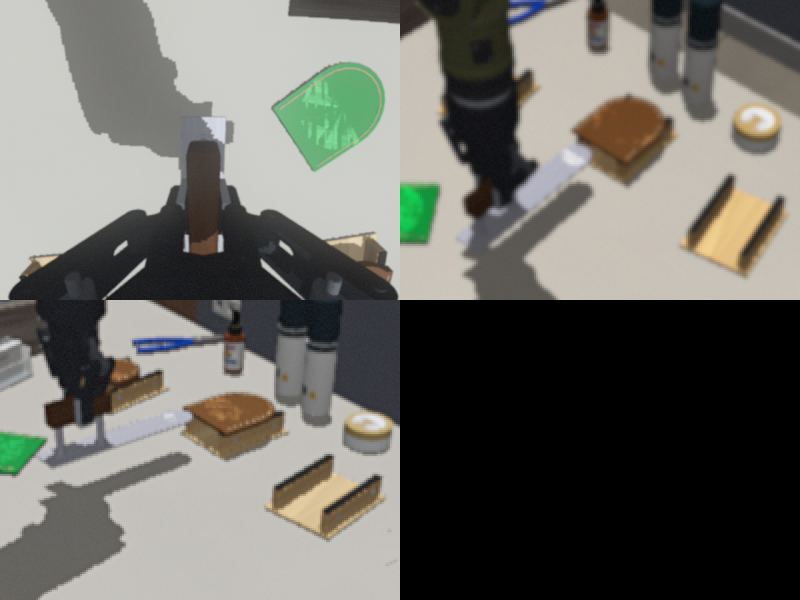

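The montage shows the lifter held level behind the half-sole stand. Its tip is at scene crop (590,150) and side crop (190,415), just in front of the sole's straight end, and the path is free.

```bash
python3 - <<'E'
from m import *
c,s=load('c4.png'),load('s4.png')
a=cv2.resize(c['im'][130:220,235:345],(660,540),interpolation=3)
# tests: project predicted tip & sole outline into the views
def T(o,yaw,p): 
    y=np.radians(yaw); R=np.array([[np.cos(y),-np.sin(y),0],[np.sin(y),np.cos(y),0],[0,0,1]]); return np.array(o)+np.array(p)@R.T
tip=T([428.3,51.1,53.9],1.7,[[160,0,3],[45,19,3],[45,-19,3],[141,-19,3],[141,19,3]])
D=[[-55,48,6],[-55,-48,6],[-55,-48,0],[7,-48,6],[7,48,6],[55,0,6]]
sole=T([668,58,32],1.7,D)
rail=T([668,58,0],1.7,[[-55,x,32] for x in (-40,-29,29,40)]+[[-60,46,5],[-60,-46,5]])
st=T([647,-141.5,0],10.6,[[e,x,32] for e in (-55,55) for x in (-40,-29,29,40)]+[[-60,46,5],[-60,-46,5],[60,46,5],[60,-46,5]])
out=[]
for v in (c,s):
    im=cv2.resize(v['im'],None,fx=4,fy=4,interpolation=3)
    for P,col in ((tip,(255,0,255)),(sole,(0,255,255)),(rail,(255,255,0)),(st,(255,0,0))):
        for q in proj(v,P): cv2.circle(im,tuple(int(round(4*x+1.5)) for x in q),2,col,-1)
    out.append(im)
A=out[0][4*120:4*120+400,4*235:4*235+600];A2=out[0][4*170:4*170+200,4*315:4*315+200]
B=out[1][4*145:4*145+300,4*230:4*230+400];B2=out[1][4*190:4*190+200,4*305:4*305+270]
g=np.zeros((600,800,3),np.uint8);g[:300,:400]=A[:300,:400];g[:200,400:600]=A2;g[300:,:400]=B;g[300:500,400:670]=B2
cv2.imwrite('pics/h.png',g[:,:,::-1])
E
```

```text
(no output)
```

View pics/h.png

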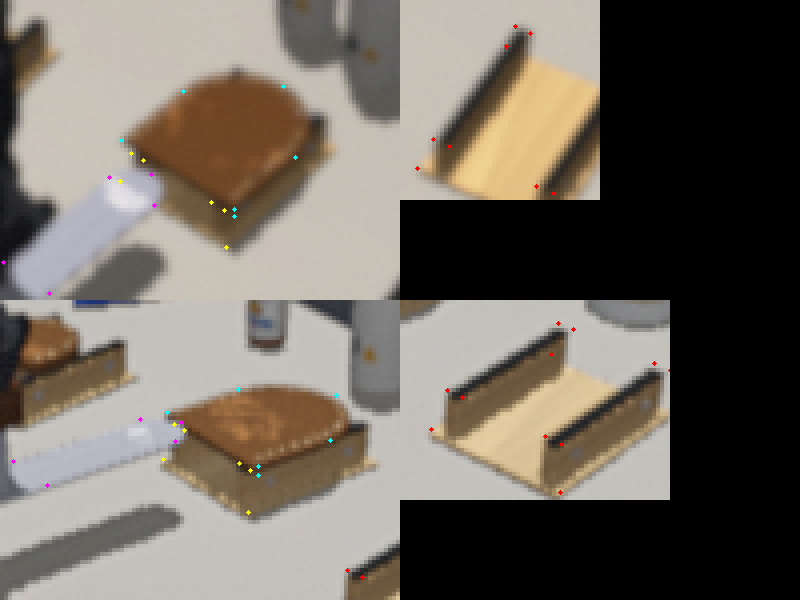

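The predicted outlines sit within about 2 mm of the sole, both stands and the lifter tip in both views. Next I lower into the channel height and slide in, checking forces half way.

```bash
python3 -m jog '[0,0,0,0,0,13,10, 0,0,0,0,0,13,10, 0,0,0,0,0,13,10, 0,0,0,0,0,0,10, 0,0,0,-5,0,0,10, 0,0,0,-10,0,0,10, 0,0,0,-15,0,0,10, 0,0,0,-15,0,0,10]'
python3 -m jog '[0,0,0,-10,0,0,10, 0,0,0,-5,0,0,10, 0,0,0,0,0,0,10, 0,0,0,0,0,0,10, 0,0,0,0,0,0,10, 0,0,0,0,0,0,10, 0,0,0,0,0,0,10, 0,0,0,0,0,0,10]'
python3 - <<'E'
from h import *
snap('scene','c5.png');snap('side','s5.png')
v,w=load('c5.png'),load('s5.png')
a=cv2.resize(v['im'][120:195,230:330],(800//2,300),interpolation=3);b=cv2.resize(w['im'][140:215,230:330],(400,300),interpolation=3)
cv2.imwrite('pics/i.png',np.hstack([a,b])[:,:,::-1])
E
```

```text
t: 9.35
tool_pos: [475.6, 52.8, 53.3]
eef_rot: [-0.046, 3.139, 0.0]
force: [-0.1, -0.9, -1.4]
opening: 18.6
grip_force: 98.1
t: 10.15
tool_pos: [488.0, 53.0, 52.3]
eef_rot: [0.046, -3.141, 0.0]
force: [0.1, -0.1, -1.7]
opening: 18.5
grip_force: 98.1
```

View pics/i.png

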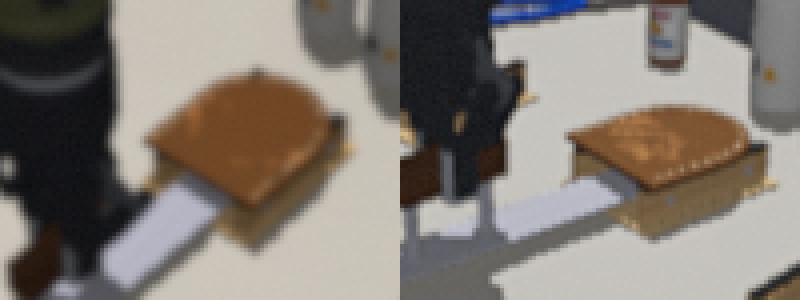

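The blade has entered under the sole between the rails, with no contact force. That was my tenth picture, so from here I check by numbers.

```bash
python3 -m jog '[0,0,0,-6,0,0,10, 0,0,0,-12,0,0,10, 0,0,0,-15,0,0,10, 0,0,0,-15,0,0,10, 0,0,0,-14,0,0,10, 0,0,0,-10,0,0,10, 0,0,0,-5,0,0,10, 0,0,0,-2,0,0,10]'
python3 -m jog '[0,0,0,0,0,0,10, 0,0,0,0,0,0,10, 0,0,0,0,0,0,10, 0,0,0,0,0,-3,10, 0,0,0,0,0,-3,10, 0,0,0,0,0,-2,10, 0,0,0,0,0,-2,10, 0,0,0,0,0,-2,10]'
python3 -m jog '[0,0,0,0,0,-2,10, 0,0,0,0,0,-2,10, 0,0,0,0,0,-3,10, 0,0,0,0,0,-4,10, 0,0,0,0,0,-4,10, 0,0,0,0,0,-3,10, 0,0,0,0,0,-2,10, 0,0,0,0,0,-1,10]'
python3 -m jog '[0,0,0,0,0,0,10, 0,0,0,0,0,0,10, 0,0,0,0,0,0,10, 0,0,0,0,0,0,10, 0,0,0,0,0,0,10, 0,0,0,0,0,0,10, 0,0,0,0,0,0,10, 0,0,0,0,0,0,10]'
cat > meas.py <<'E'
import sys; from m import *
k=sys.argv[1]; near={'scene':tuple(map(float,sys.argv[2].split(','))),'side':tuple(map(float,sys.argv[3].split(',')))}; z=float(sys.argv[4])
for n in ('scene','side'):
    snap(n,n+k+'.png'); v=load(n+k+'.png'); cn,s=comp(v,(2,90,50),(16,255,190),near[n]); 
    P=plane(v,cn[:,0].astype(float),z)[:,:2].astype(np.float32); r=cv2.minAreaRect(P); print(n,s,cv2.approxPolyDP(cn,2.5,True)[:,0].tolist()); print('  ctr',np.array(r[0]),'size',np.array(r[1]),r[2])
s=manip.state(); print(s['tool_pos'],s['eef_rot'],s['force'],s['torque'])
E
python3 - <<'E'
from m import *
for n,f,near in (('scene','c4.png',(292,155)),('side','s4.png',(297,178))):
    v=load(f); cn,s=comp(v,(2,90,50),(16,255,190),near); P=plane(v,cn[:,0].astype(float),38)[:,:2].astype(np.float32); r=cv2.minAreaRect(P); print('before',n,s,cv2.approxPolyDP(cn,2.5,True)[:,0].tolist(),r)
E
python3 meas.py 6 292,150 297,175 68
```

```text
t: 11.05
tool_pos: [567.9, 55.4, 52.1]
eef_rot: [-0.046, 3.141, 0.0]
force: [-0.8, -0.6, -2.0]
opening: 18.4
grip_force: 98.1
t: 11.85
tool_pos: [567.3, 55.4, 64.6]
eef_rot: [-0.046, 3.141, 0.0]
force: [0.3, 1.2, -0.8]
opening: 18.5
grip_force: 98.1
t: 12.65
tool_pos: [567.4, 55.4, 85.6]
eef_rot: [-0.046, 3.141, 0.0]
force: [1.0, -0.5, -3.4]
opening: 18.6
grip_force: 98.1
t: 13.45
tool_pos: [567.2, 55.4, 85.3]
eef_rot: [0.046, -3.141, -0.0]
force: [-0.7, 0.4, -2.8]
opening: 18.4
grip_force: 98.1
before scene [ 267  139   49   40 1069] [[297, 139], [282, 142], [267, 155], [287, 169], [291, 178], [315, 155], [308, 144]] ((656.456787109375, 52.40377426147461), (127.21861267089844, 103.77303314208984), 2.2266030311584473)
before side [273 167  48  28 741] [[273, 173], [279, 180], [277, 184], [288, 184], [290, 193], [294, 194], [303, 185], [314, 186], [318, 183], [315, 179], [320, 177], [303, 167]] ((649.03466796875, 39.90111541748047), (133.50396728515625, 122.67745971679688), 1.9945014715194702)
scene [277 134  39  45 923] [[297, 134], [285, 136], [290, 141], [277, 154], [286, 162], [285, 165], [293, 168], [289, 171], [289, 178], [315, 155], [309, 140]]
  ctr [647.3  27. ] size [145.8  99.4] 63.34682846069336
side [277 157  41  25 578] [[277, 157], [281, 160], [279, 171], [292, 181], [317, 169], [313, 164], [302, 161], [283, 164]]
  ctr [648.8  37.5] size [144.  101.2] 58.30947494506836
[567.2  55.4  85.3] [ 0.  -3.1 -0. ] [-0.5  1.  -3.1] [-0.   0.1 -0. ]
```

```bash
python3 - <<'E'
from m import *
for f,pts in (('scene6.png',[(290,150),(300,148),(300,160),(289,174),(292,178),(300,170)]),('side6.png',[(300,168),(305,165),(290,182),(300,185),(312,180),(295,174)]),('side0.png',[(297,180),(290,186),(310,188)])):
    v=load(f);h=cv2.cvtColor(v['im'],cv2.COLOR_RGB2HSV); print(f,[(p,h[p[1],p[0]].tolist()) for p in pts])
# best fit of known outline size via edges: try tight mask
for f,z in (('c4.png',38),('scene6.png',57),('s4.png',38),('side6.png',57)):
  v=load(f); near=(293,155) if f[0]=='c' or f[1]=='c' else (300,172)
  for hi in (11,12,13):
    try: cn,s=comp(v,(2,110,60),(hi,255,230),near)
    except Exception as e: print(e);continue
    P=plane(v,cn[:,0].astype(float),z)[:,:2].astype(np.float32); r=cv2.minAreaRect(P); print(f,hi,s[4],np.array(r[0]),np.array(r[1]),round(r[2],1))
E
```

```text
scene6.png [((290, 150), [14, 168, 120]), ((300, 148), [13, 168, 112]), ((300, 160), [14, 160, 94]), ((289, 174), [16, 119, 92]), ((292, 178), [17, 117, 98]), ((300, 170), [17, 117, 96])]
side6.png [((300, 168), [13, 151, 125]), ((305, 165), [14, 153, 125]), ((290, 182), [19, 93, 126]), ((300, 185), [17, 100, 92]), ((312, 180), [16, 110, 65]), ((295, 174), [14, 148, 129])]
side0.png [((297, 180), [14, 150, 131]), ((290, 186), [11, 109, 49]), ((310, 188), [17, 108, 116])]
min() iterable argument is empty
min() iterable argument is empty
c4.png 13 725 [664.7  56.1] [103.   91.1] 3.1
min() iterable argument is empty
min() iterable argument is empty
scene6.png 13 609 [665.6  53.3] [ 90.2 102.1] 89.3
min() iterable argument is empty
s4.png 12 317 [ 690.1 1588.4] [188.9 372.1] 4.5
s4.png 13 2812 [3233.9 1553.7] [3280.2 1560.6] 57.2
min() iterable argument is empty
side6.png 12 294 [ 687.5 1496.7] [204.2 304.8] 32.1
side6.png 13 203 [652.3  49.5] [100.5  88.5] 77.9
```

```bash
cat > sole.py <<'E'
from m import *
def sole(f,z,near,smin=130):
    v=load(f); h=cv2.cvtColor(v['im'],cv2.COLOR_RGB2HSV); m=cv2.inRange(h,(5,smin,55),(16,255,230)); m=cv2.morphologyEx(m,cv2.MORPH_CLOSE,np.ones((3,3)))
    n,l,s,c=cv2.connectedComponentsWithStats(m); i=min([i for i in range(1,n) if s[i,4]>150],key=lambda i:np.hypot(*(c[i]-near)))
    cn=max(cv2.findContours((l==i).astype(np.uint8),0,1)[0],key=cv2.contourArea)
    r=cv2.minAreaRect(plane(v,cn[:,0].astype(float),z)[:,:2].astype(np.float32)); print(f,smin,s[i],np.array(r[0]),np.array(r[1]),round(r[2],1))
E
python3 - <<'E'
from sole import *
for sm in (125,135):
  for f,z in (('scene0.png',38),('c4.png',38),('scene6.png',57),('side0.png',38),('s4.png',38),('side6.png',57)):
    sole(f,z,(293,155) if f[1]=='c' or f[0]=='c' else (298,175),sm)
E
```

```text
scene0.png 125 [268 140  46  37 962] [658.7  51.8] [100.  118.4] 88.7
c4.png 125 [268 139  46  36 947] [662.1  52. ] [100.4 110.4] 85.7
scene6.png 125 [277 135  35  33 716] [661.9  43. ] [118.3  80.4] 22.1
side0.png 125 [273 167  44  21 572] [659.6  51.4] [107.1  93.9] 1.7
s4.png 125 [274 167  43  21 566] [659.6  51. ] [107.1  94.6] 1.7
side6.png 125 [279 162  38  19 513] [660.2  55.3] [105.4 101.2] 86.5
scene0.png 135 [269 140  44  33 890] [663.3  53.8] [107.2  93.1] 2.8
c4.png 135 [269 140  44  33 893] [663.8  53.7] [106.3  93.7] 1.4
scene6.png 135 [277 135  35  32 664] [662.6  43.2] [114.6  76.8] 21.1
side0.png 135 [273 167  44  21 550] [660.3  52.2] [105.7  92.4] 1.6
s4.png 135 [275 167  42  20 541] [660.1  52.2] [106.2  92.4] 2.5
side6.png 135 [279 162  38  19 492] [660.1  50.1] [ 93.  101.1] 87.8
```

```bash
python3 - <<'E'
from m import *
def T(o,yaw,p): 
    y=np.radians(yaw); R=np.array([[np.cos(y),-np.sin(y),0],[np.sin(y),np.cos(y),0],[0,0,1]]); return np.array(o)+np.array(p,float)@R.T
box=[[sx*60,sy*46,z] for sx in(-1,1) for sy in(-1,1) for z in (0,5)]+[[sx*55,sy*40,32] for sx in(-1,1) for sy in(-1,1)]
for f,near in (('c4.png',(347,203)),('scene0.png',(347,203)),('s4.png',(343,217)),('side0.png',(343,217)),('w1.png',(273,212)),('w2.png',(462,35)),('w3.png',(425,222))):
    v=load(f);h=cv2.cvtColor(v['im'],cv2.COLOR_RGB2HSV).astype(int)
    m=((h[...,1]>55)&(h[...,0]<32)|(h[...,2]<75)).astype(np.uint8)
    n,l,s,c=cv2.connectedComponentsWithStats(m); i=min([i for i in range(1,n) if s[i,4]>150],key=lambda i:np.hypot(*(c[i]-near)))
    q=cv2.convexHull(np.argwhere(l==i)[:,::-1].astype(np.int32)); M=cv2.moments(q); cm=np.array([M['m10'],M['m01']])/M['m00']
    p=cv2.convexHull(proj(v,T([647,-141.5,0],10.6,box)).astype(np.float32)); P=cv2.moments(p); cp=np.array([P['m10'],P['m01']])/P['m00']
    r=cv2.minAreaRect(q);r2=cv2.minAreaRect(p)
    d=(plane(v,[cm],16)-plane(v,[cp],16))[0]
    print(f,'area',M['m00'],P['m00'],'px diff',cm-cp,'mm',d[:2],'rect',np.array(r[1]),r[2],np.array(r2[1]),r2[2])
sl=[[-55,48,6],[-55,-48,6],[-55,48,0],[-55,-48,0]]+[[7+48*np.cos(a),48*np.sin(a),6] for a in np.linspace(-1.57,1.57,30)]
for f in ('scene0.png','c4.png','side0.png','s4.png'):
    v=load(f);h=cv2.cvtColor(v['im'],cv2.COLOR_RGB2HSV);m=cv2.inRange(h,(5,125,30),(16,255,230))
    n,l,s,c=cv2.connectedComponentsWithStats(m); near=(292,155) if 'c' in f[:2] else (297,178); i=min([i for i in range(1,n) if s[i,4]>150],key=lambda i:np.hypot(*(c[i]-near)))
    q=cv2.convexHull(np.argwhere(l==i)[:,::-1].astype(np.int32)); M=cv2.moments(q); cm=np.array([M['m10'],M['m01']])/M['m00']
    p=cv2.convexHull(proj(v,T([668,58,32],1.7,sl)).astype(np.float32)); P=cv2.moments(p); cp=np.array([P['m10'],P['m01']])/P['m00']
    print('sole',f,'area',M['m00'],P['m00'],'px',cm-cp,'mm',(plane(v,[cm],36)-plane(v,[cp],36))[0,:2])
E
```

```text
c4.png area 1491.0 1653.3511290971655 px diff [0.3 1. ] mm [-2.3 -2.5] rect [37.4 45.9] 32.905242919921875 [38.1 49.6] 32.813968658447266
scene0.png area 1491.5 1653.3511290971655 px diff [0.3 1. ] mm [-2.3 -2.5] rect [37.5 45.8] 32.735225677490234 [38.1 49.6] 32.813968658447266
s4.png area 1456.0 1633.2814106899314 px diff [-0.8  1. ] mm [-4.5 -2. ] rect [36.3 54.3] 54.46232223510742 [54.  41.3] 26.396331787109375
side0.png area 1456.0 1633.2814106899314 px diff [-0.8  1. ] mm [-4.5 -2. ] rect [36.3 54.3] 54.46232223510742 [54.  41.3] 26.396331787109375
w1.png area 5358.0 6466.293711040518 px diff [-0.2  2.7] mm [-0.2 -3.7] rect [62.9 90.2] 76.75948333740234 [71.6 93.9] 80.39753723144531
w2.png area 9761.5 10668.005546037995 px diff [130.   96.9] mm [ 164.5 -100.2] rect [166.6  64.4] 88.09085083007812 [ 93.6 122.1] 79.21498107910156
w3.png area 1152.0 6769.715606405167 px diff [ 19.8 -12.9] mm [-13.8  26.1] rect [80.4 17.2] 81.11934661865234 [94.  78.7] 75.26175689697266
sole scene0.png area 1012.0 1017.9689873841126 px [0.2 1.9] mm [-4.9 -5. ]
sole c4.png area 968.5 1017.9689873841126 px [0.8 1.3] mm [-2.4 -4.9]
sole side0.png area 559.5 658.318789711222 px [-0.  1.] mm [-3.7 -4.5]
sole s4.png area 555.0 658.318789711222 px [0.2 1. ] mm [-3.3 -4.9]
```

```bash
python3 -m jog '[0,0,0,0.2,-2,0,10, 0,0,0,0.6,-5,0,10, 0,0,0,1,-8,0,10, 0,0,0,1.3,-11,0,10, 0,0,0,1.6,-13,0,10, 0,0,0,1.7,-14,0,10, 0,0,0,1.7,-14,0,10, 0,0,0,1.7,-14,0,10]'
python3 -m jog '[0,0,0,1.7,-14,0,10, 0,0,0,1.7,-14,0,10, 0,0,0,1.7,-14,0,10, 0,0,0,1.7,-14,0,10, 0,0,0,1.7,-14,0,10, 0,0,0,1.6,-13,0,10, 0,0,0,1.4,-12,0,10, 0,0,0,1.2,-10,0,10]' >/dev/null
python3 -m jog '[0,0,0,1,-8,0,10, 0,0,0,0.8,-7,0,10, 0,0,0,0.6,-5,0,10, 0,0,0,0.5,-4,0,10, 0,0,0,0.2,-2,0,10, 0,0,0,0.1,-1.2,0,10, 0,0,0,0,0,0,10, 0,0,0,0,0,0,10]' >/dev/null
python3 -m jog '[0,0,-0.008,0,0,0,10, 0,0,-0.02,0,0,0,10, 0,0,-0.03,0,0,0,10, 0,0,-0.035,0,0,0,10, 0,0,-0.03,0,0,0,10, 0,0,-0.02,0,0,0,10, 0,0,-0.0106,0,0,0,10, 0,0,0,0,0,0,10]'
python3 -m jog '[0,0,0,0,0,0,10, 0,0,0,0,0,0,10, 0,0,0,0,0,0,10, 0,0,0,0,0,0,10, 0,0,0,0,0,0,10, 0,0,0,0,0,0,10, 0,0,0,0,0,0,10, 0,0,0,0,0,0,10]'
python3 - <<'E'
from sole import *
snap('scene','scene7.png');snap('side','side7.png');snap('wrist','w7.png')
p=[[647,-140.5,54]]
for n in('scene','side'):
    for sm in (125,135): sole(n+'7.png',57,proj(load(n+'7.png'),p)[0],sm)
s=manip.state();a=Rn.from_rotvec(s['eef_rot']).as_matrix();print(s['tool_pos'],np.degrees(np.arctan2(-a[1,0],-a[0,0])),a[2])
E
```

```text
t: 14.35
tool_pos: [559.6, -27.5, 85.3]
eef_rot: [0.045, -3.141, 0.0]
force: [-0.3, -0.1, -3.5]
opening: 18.7
grip_force: 98.0
t: 16.75
tool_pos: [547.7, -158.5, 85.3]
eef_rot: [0.287, -3.128, 0.0]
force: [-0.6, 0.2, -2.6]
opening: 18.4
grip_force: 98.0
t: 17.55
tool_pos: [547.8, -158.5, 85.3]
eef_rot: [-0.287, 3.128, -0.0]
force: [-0.5, 0.3, -3.5]
opening: 18.7
grip_force: 98.0
scene7.png 125 [347 176  23  38 374] [ 650.4 -168.9] [116.9  45.8] 28.1
scene7.png 135 [347 176  23  38 333] [ 650.  -168.9] [116.2  45.1] 27.8
side7.png 125 [329 191  37  28 707] [ 637.6 -149.3] [113.   81.7] 19.3
side7.png 135 [329 192  37  27 684] [ 636.2 -151.4] [110.   80.2] 22.8
[ 547.8 -158.5   85.3] 10.474167088165244 [ 0. -0. -1.]
```

```bash
python3 -m jog '[0,0,0,0,0,2,10, 0,0,0,0,0,4,10, 0,0,0,0,0,5,10, 0,0,0,0,0,4,10, 0,0,0,0,0,2,10, 0,0,0,0,0,1.5,10, 0,0,0,0,0,1.5,10, 0,0,0,0,0,1.5,10]'
python3 -m jog '[0,0,0,0,0,2,10, 0,0,0,0,0,2,10, 0,0,0,0,0,3,10, 0,0,0,0,0,3,10, 0,0,0,0,0,1.5,10, 0,0,0,0,0,0,10, 0,0,0,0,0,0,10, 0,0,0,0,0,0,10]'
python3 -m jog '[0,0,0,3,0,0,10, 0,0,0,6,0,0,10, 0,0,0,10,0,0,10, 0,0,0,12,0,0,10, 0,0,0,14,0,0,10, 0,0,0,14,0,0,10, 0,0,0,14,0,0,10, 0,0,0,14,0,0,10]'
python3 -m jog '[0,0,0,14,0,0,10, 0,0,0,14,0,0,10, 0,0,0,14,0,0,10, 0,0,0,12,0,0,10, 0,0,0,8,0,0,10, 0,0,0,4,0,0,10, 0,0,0,0,0,0,10, 0,0,0,0,0,0,10]'
python3 - <<'E'
from sole import *
snap('scene','scene8.png');snap('side','side8.png');snap('wrist','w8.png')
for n in('scene','side'):
    for sm in (125,135): sole(n+'8.png',38,proj(load(n+'8.png'),[[647,-140.5,38]])[0],sm)
print(manip.state()['tool_pos'])
E
```

```text
t: 18.5
tool_pos: [548.2, -158.6, 64.0]
eef_rot: [-0.287, 3.128, -0.0]
force: [-0.3, -0.3, -1.7]
opening: 18.5
grip_force: 98.0
t: 19.3
tool_pos: [547.9, -158.5, 52.4]
eef_rot: [-0.287, 3.128, -0.0]
force: [-0.4, 0.1, -2.2]
opening: 18.2
grip_force: 98.0
t: 20.1
tool_pos: [460.6, -174.5, 52.4]
eef_rot: [0.286, -3.128, -0.0]
force: [0.4, -0.1, -1.9]
opening: 18.6
grip_force: 98.0
t: 20.9
tool_pos: [398.0, -186.5, 52.4]
eef_rot: [-0.287, 3.127, -0.001]
force: [-0.5, 0.3, -1.1]
opening: 18.5
grip_force: 98.0
scene8.png 125 [ 322  180   47   39 1162] [ 638.6 -144. ] [114.4  93.6] 10.1
scene8.png 135 [ 322  180   47   38 1101] [ 642.2 -143.5] [104.8  90.7] 10.0
side8.png 125 [314 198  52  29 858] [ 637.5 -144.1] [107.8  94.1] 9.9
side8.png 135 [314 198  52  28 823] [ 638.  -143.6] [105.5  93.4] 9.9
[ 398.  -186.4   52.4]
```

```bash
python3 -m jog '[0,0,0,0,-8,0,10, 0,0,0,0,-14,0,10, 0,0,0,0,-16,0,10, 0,0,0,0,-16,0,10, 0,0,0,0,-10,0,10, 0,0,0,0,-6,0,10, 0,0,0,0,0,3,10, 0,0,0,0,0,3,10]'
python3 -m jog '[0,0,0,0,0,3,10, 0,0,0,0,0,2,10, 0,0,0,0,0,2,10, 0,0,0,0,0,1,10, 0,0,0,0,0,0.7,10, 0,0,0,0,0,0,10, 0,0,0,0,0,0,10, 0,0,0,0,0,0,10]'
```

```text
t: 21.85
tool_pos: [409.7, -254.9, 45.9]
eef_rot: [0.286, -3.128, -0.001]
force: [1.4, 0.3, -1.7]
opening: 19.1
grip_force: 98.1
t: 22.65
tool_pos: [410.1, -255.3, 37.7]
eef_rot: [-0.287, 3.128, -0.0]
force: [-0.7, -0.6, -2.4]
opening: 18.7
grip_force: 98.1
```

```bash
python3 -m jog '[0,0,0,0,0,0.3,10, 0,0,0,0,0,0.3,10, 0,0,0,0,0,0.3,10, 0,0,0,0,0,0,10, 0,0,0,0,0,0,10, 0,0,0,0,0,0,10, 0,0,0,0,0,0,10, 0,0,0,0,0,0,10]'
python3 -m jog '[0,0,0,0,0,0,30, 0,0,0,0,0,0,50, 0,0,0,0,0,0,60, 0,0,0,0,0,0,60, 0,0,0,0,0,0,60, 0,0,0,0,0,-10,60, 0,0,0,0,0,-20,60, 0,0,0,0,0,-25,60]'
python3 -m jog '[0,0,0,0,0,-35,60, 0,0,0,0,0,-40,60, 0,0,0,0,0,-40,60, 0,0,0,-20,0,-20,60, 0,0,0,-35,0,0,60, 0,0,0,-35,0,0,60, 0,0,0,-35,0,0,60, 0,0,0,-35,0,0,60]'
python3 -m jog '[0,0,0,-35,0,0,60, 0,0,0,-35,0,0,60, 0,0,0,-30,20,0,60, 0,0,0,0,40,0,60, 0,0,0,0,20,0,60, 0,0,0,0,0,0,60, 0,0,0,0,0,0,60, 0,0,0,0,0,0,60]'
python3 - <<'E'
from m import *
snap('wrist','w9.png');snap('side','side9.png')
v=load('w9.png');print('cam',-v['R'].T@v['t'])
hh=cv2.cvtColor(v['im'],cv2.COLOR_RGB2HSV)
def T(o,yaw,p): 
    y=np.radians(yaw); R=np.array([[np.cos(y),-np.sin(y),0],[np.sin(y),np.cos(y),0],[0,0,1]]); return np.array(o)+np.array(p,float)@R.T
u=proj(v,T([647,-141,0],10.6,[[0,0,38],[-55,48,38],[-55,-48,38],[55,0,38],[-60,46,5],[-60,-46,5],[60,46,5],[60,-46,5]]));print(u.tolist())
print([hh[int(q[1]),int(q[0])].tolist() for q in u if 0<=q[1]<420 and 0<=q[0]<560])
s=proj(v,[[647,-141,38]])[0]
cn,st=comp(v,(0,70,30),(16,255,190),s);print(st,cv2.approxPolyDP(cn,3,True)[:,0].tolist())
r=cv2.minAreaRect(plane(v,cn[:,0].astype(float),38)[:,:2].astype(np.float32));print(r)
E
```

```text
t: 23.45
tool_pos: [410.1, -255.2, 37.4]
eef_rot: [-0.287, 3.128, -0.001]
force: [-1.8, 0.4, 5.3]
opening: 18.4
grip_force: 99.4
t: 24.25
tool_pos: [409.3, -254.7, 92.1]
eef_rot: [0.287, -3.127, -0.002]
force: [-0.3, -1.1, 1.4]
opening: 60.3
grip_force: 0.0
t: 25.05
tool_pos: [568.5, -225.7, 227.6]
eef_rot: [-0.287, 3.128, -0.001]
force: [0.2, -0.6, 0.1]
opening: 60.0
grip_force: 0.0
t: 25.85
tool_pos: [651.0, -130.4, 227.3]
eef_rot: [-0.285, 3.128, -0.001]
force: [1.2, -0.6, -0.0]
opening: 60.1
grip_force: 0.0
cam [ 575.7 -144.   370.2]
[[276.08373025350386, 181.78547652981626], [319.13506783074814, 132.69068797186037], [232.02950916974834, 132.98927271954875], [276.58964433140727, 226.4210626049015], [314.5232575784711, 127.10218159853741], [238.1803847932395, 127.36616707034656], [312.0657778986353, 221.04326146785232], [242.56404306262766, 221.18528765221808]]
[[13, 90, 141], [30, 7, 190], [40, 6, 121], [16, 21, 182], [23, 12, 167], [22, 22, 125], [23, 5, 203], [42, 6, 199]]
[ 238  133   83   92 5755] [[239, 134], [247, 141], [243, 146], [244, 158], [248, 160], [244, 188], [240, 188], [238, 176], [247, 211], [273, 224], [303, 218], [316, 197], [320, 135], [309, 134], [308, 153], [298, 154], [291, 143], [301, 133], [280, 133], [275, 137], [273, 133]]
((645.0322265625, -139.02015686035156), (107.02254486083984, 92.30128479003906), 9.960021018981934)
```

```bash
python3 - <<'E'
from m import *
v=load('w9.png');h=cv2.cvtColor(cv2.GaussianBlur(v['im'],(3,3),0),cv2.COLOR_RGB2HSV).astype(int)
f=lambda a:' '.join(f'{s}/{w}' for _,s,w in a)
for r in (129,131): print('row',r,'L228:',f(h[r,228:246]),'| R306:',f(h[r,306:324]))
for r in (216,219): print('row',r,'L232:',f(h[r,232:256]),'| R298:',f(h[r,298:322]))
for c in (255,276,297): print('col',c,'r116:',f(h[116:140,c]))
for c in (246,308): print('col',c,'r205:',f(h[205:230,c]))
E
```

```text
row 129 L228: 4/121 4/121 6/121 6/121 6/121 6/121 8/121 6/121 6/120 15/120 33/123 51/129 59/133 63/134 61/134 62/135 61/134 61/133 | R306: 55/140 55/145 56/149 57/152 58/154 57/152 52/147 40/145 23/154 9/172 5/192 5/201 5/202 4/202 4/202 5/203 5/203 5/203
row 131 L228: 6/122 6/122 4/121 4/121 6/121 6/121 6/120 9/118 11/114 20/112 40/115 54/119 60/120 61/117 59/113 61/109 58/105 59/104 | R306: 48/112 49/114 49/115 53/121 55/130 56/137 54/141 41/144 22/154 10/173 5/189 5/197 5/198 5/198 5/199 5/200 5/201 5/202
row 216 L232: 5/203 6/203 6/203 5/202 5/202 5/202 5/202 5/202 6/200 13/195 28/191 44/180 50/152 40/114 20/90 9/83 12/84 23/88 41/99 58/114 72/128 78/138 78/144 75/149 | R298: 58/168 58/166 60/161 67/155 75/149 77/143 74/134 67/122 56/114 52/127 56/164 54/202 50/220 39/217 22/206 9/201 5/202 4/203 5/204 5/204 4/203 5/204 5/204 4/203
row 219 L232: 6/203 6/203 6/203 5/203 5/203 5/203 6/203 6/203 6/202 9/198 18/193 30/179 36/149 27/112 17/90 9/83 9/83 9/82 15/85 29/96 41/119 48/150 49/173 48/179 | R298: 73/150 70/145 69/137 64/124 55/112 43/102 30/94 20/88 22/92 33/116 40/159 41/197 
[... 233 characters left out ...]
72/85 70/84
col 276 r116: 6/202 6/202 6/202 6/202 6/202 6/202 6/202 8/202 8/197 11/186 26/178 46/172 56/159 60/145 60/137 61/130 63/117 64/100 66/89 65/86 65/86 68/86 68/86 66/85
col 297 r116: 6/203 6/203 6/203 5/202 5/202 6/203 5/203 6/203 6/200 8/187 20/166 41/151 55/144 57/142 56/142 59/142 65/138 74/135 77/133 75/125 71/112 66/100 60/93 59/91
col 246 r205: 64/159 73/150 78/144 78/138 75/132 68/123 57/111 44/99 28/91 20/88 17/88 20/90 23/90 17/89 17/90 14/91 13/96 9/111 7/141 6/174 5/194 5/201 6/203 5/202 5/202
col 308 r205: 62/156 58/163 56/168 59/164 68/157 74/152 76/154 74/161 69/167 62/169 57/166 56/164 54/162 50/162 40/159 26/154 12/152 6/160 6/176 4/191 4/200 4/203 4/203 5/204 5/204
```

```bash
python3 - <<'E'
from m import *
v=load('w9.png');h=cv2.cvtColor(cv2.GaussianBlur(v['im'],(3,3),0),cv2.COLOR_RGB2HSV).astype(int)
f=lambda a:' '.join(f'{s}/{w}' for _,s,w in a)
for r in (138,150,165,178): print('row',r,'L224:',f(h[r,224:246]),'| R308:',f(h[r,308:328]))
print('col276',f(h[214:236,276])); 
for c in (240,262,290,312): print('col',c,'r126',f(h[126:142,c]))
# stand top-plane symmetric expectation
def T(o,yaw,p): 
    y=np.radians(yaw); R=np.array([[np.cos(y),-np.sin(y),0],[np.sin(y),np.cos(y),0],[0,0,1]]); return np.array(o)+np.array(p,float)@R.T
print(proj(v,T([645.5,-141.7,0],10.3,[[-55,48,38],[-55,-48,38],[-20,48,38],[-20,-48,38],[0,48,38],[0,-48,38],[55,0,38],[-60,46,5],[-60,-46,5],[60,46,5],[60,-46,5]])).tolist())
E
```

```text
row 138 L224: 6/123 8/123 4/122 4/122 6/123 6/123 8/123 8/122 10/122 9/120 16/114 28/102 47/92 59/86 64/87 62/91 60/94 59/91 65/86 70/84 70/84 69/85 | R308: 71/122 77/140 78/150 77/152 77/152 76/151 73/151 70/150 67/149 69/151 72/152 72/152 57/156 33/169 15/185 7/196 4/200 5/201 5/202 5/202
row 150 L224: 6/124 8/125 8/123 8/122 8/122 8/123 10/124 8/124 10/124 8/122 9/119 16/112 36/100 57/90 64/87 62/90 60/98 56/100 59/95 64/88 68/86 70/84 | R308: 77/123 79/138 79/146 80/150 78/150 75/152 69/160 58/171 55/172 63/162 72/152 69/152 48/160 23/176 9/192 5/200 4/201 5/201 6/202 6/203
row 165 L224: 6/203 8/203 5/202 5/202 6/202 6/202 6/202 5/202 5/202 6/202 5/199 7/188 11/162 24/125 47/98 61/92 58/96 59/100 58/97 61/92 67/88 68/86 | R308: 81/152 80/156 81/158 81/157 79/154 75/152 68/154 63/159 63/161 70/157 72/153 58/155 32/166 13/182 7/195 8/202 6/203 8/204 6/203 6/203
row 178 L224: 6/203 6/203 6/203 6/203 6/203 6/203 6/203 6/202 8/203 6/203 6/202 6/197 12/184 33/163 62/147 78/143 72/152 59/170 55/180 66/173 80/160 87/153 | R308: 81/151 82/152 80/153 81/154 79/155 71/161 59/172 54/174 61/1
[... 463 characters left out ...]
290 r126 21/168 41/155 55/148 59/146 57/144 60/141 65/137 75/136 80/140 83/145 85/147 83/147 82/147 82/146 80/137 77/119
col 312 r126 22/175 39/162 51/154 52/147 55/144 54/141 56/137 65/138 73/146 75/152 77/153 76/151 77/152 77/152 78/151 77/149
[[319.05886020303274, 131.42915320728792], [231.82954061546866, 131.26134046022992], [317.94975026664486, 163.20995185984924], [233.31206807788243, 163.0163336705725], [317.332189471428, 180.54707378123416], [234.13997801072054, 180.3409167607374], [275.9962177157197, 225.1792803261934], [314.47045832675656, 125.93431860695777], [238.02886090252866, 125.78727948592527], [311.5425433277223, 220.07262811306356], [241.95259364956695, 219.8718360968753]]
```

The wrist view puts the sole about 3 mm sideways of the stand's middle and square within 0.5 deg. That is as good as its start pose, so I leave it, check that the lifter lies flat, and hand in.

```bash
python3 - <<'E'
from m import *
snap('scene','scene9.png');snap('wrist','w10.png')
for n in('scene9.png','side9.png'):
    v=load(n);p=proj(v,[[410,-255,55]])[0];cn,s=comp(v,(0,90,20),(18,255,140),p);q=cn[:,0].astype(float);print(n,p,s,'handle',plane(v,[q.mean(0)],58)[0])
a,b=load('scene0.png')['im'].astype(int),load('scene9.png')['im'].astype(int)
print('heel/green diff',abs(a-b)[118:155,198:225].mean(),abs(a-b)[178:212,150:202].mean())
s=manip.state();print(s['tool_pos'],s['force'],s['t'])
E
python3 -c "from bench import ticket; print(ticket.job_done())"
```

```text
scene9.png [324.2 280.9] [313 264  24  35 339] handle [ 409.7 -256.    58. ]
side9.png [295.4 264.6] [277 250  35  32 572] handle [ 404.4 -258.2   58. ]
heel/green diff 2.328661995328662 2.9176093514328807
[ 651.  -130.3  226.8] [-0.5 -0.3  1. ] 26.05
the job is handed in; nothing more can be done
None
```

The half sole is on the empty stand, about 3 mm off centre sideways and square to within about 0.5°; the lifter was drawn out and laid on the worktop clear of it, the heel piece was not touched, and I handed the job in at about 26 s of the 56 s.

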